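# Unstack the gift cartons into their colour trays

## Robot

A 6-joint arm with a two-finger parallel gripper is mounted at the origin on a cart in front of the work surface, level with it; the furniture and walls round the work are solid. World frame = base frame: x ahead of the robot, y to its left, z up, the work surface at z = 0. Lengths are in m, angles in degrees, forces in N, time in s.
With the tool pointing down it reaches from about 0.375 to 0.9 m from the base axis. Payload 3.1 kg.
Tool frame: the origin (TCP) lies midway between the tips of the shut fingers; the grasp point (between the pads) lies 19 mm behind it; z points along the fingers, y is the line along which they close (so a half turn about z gives the same grasp; the last joint's range is limited). The gripper opens to 87 mm and grips with 3 to 60 N. Pads are 19 mm wide; open, the fingers measure 117 mm over their backs; the gripper's body (75 mm by 190 mm) begins 51 mm behind the grasp point.
Start: joints at [-74.169, 30.224, 82.088, -0, 67.689, -10.227], TCP at [0.275, -0.561, 0.223] pointing down, gripper open.
Joint ranges: [-176.69, 176.69], [-43.24, 126.21], [12.49, 139.97], [-82, 262], [0, 151.66], [-163.58, 163.58]. Speed limits (degrees/s): [159.86, 159.86, 180, 180, 180, 180].

## Interface

Orientations are given as a 3x3 rotation matrix whose columns are the frame's x, y, z axes.
In Python, from rig import bot, capture gives the robot as it stands.
- The arm moves only by the tool jog_arm, called after "Request:" as name(argument=value, ...) on one line, values as JSON. Schema: {"type":"object","properties":{"moves":{"type":"array","items":{"type":"array","items":{"type":"number"},"minItems":7,"maxItems":7},"minItems":1,"maxItems":20},"only":{"type":"string"},"quiet":{"type":"boolean"},"lines":{"type":"string"}},"required":["moves"],"additionalProperties":false}. moves is a list of rows, 1 to 20 of them, each of 7 numbers: dx, dy, dz in parts of the range, where 1.0 means 0.75 m, then a rotation vector rx, ry, rz in normalised numbers (1 is 180 degrees), then the opening from 0.0 (shut) to 1.0 (fully open); each row is the pose to reach, as a shift and turn from the pose commanded when the call began, along the tool's axes at that moment; what a row does not reach only later rows make up. A row lasts 1/10 s, in which the tool goes at most 0.05 m and 8.59 degrees, less where a joint would pass 70% of its speed; a pose out of reach is approached as far as the arm can. The fingers move at their own pace and stop on an object; the grip force is fixed at half the most. Time passes only in rows, so rows that do not move let the fingers close. The tool returns the time, the measured TCP pose, the force, the opening and the grip force at its end. only (a regular expression) keeps the lines of the reply that match it, lines (a string "A,B") keeps lines A to B, and quiet returns only ok. Input that does not fit is refused with a message, and nothing moves.
- bot.read_state(): the state, without advancing time (a new reading comes with each control period).
- capture(name): name is "scene" or "top"; returns a dict with "color" (480x640x3 uint8, red, green, blue), "K" (3x3 intrinsics, pixels), "D" ([k1, k2, p1, p2, k3] as OpenCV has them; the pictures are not rectified), "view" (4x4, takes a point from world to camera coordinates). Camera axes: x right, y up, looking along -z (the intrinsics and any distortion apply to the point x, -y, -z); pixel columns grow to the right and rows downward; lengths in m; the calibration is good to about 2 mm. A picture is of the moment at which its call begins. There is no depth.
- bot.hand_in(): hands the job in; it is judged then, once.
The state is a dict: "time_s": time; "joint_positions": joint angles; "qvel": joint speeds; "tau": joint torques, N m; "position": TCP position; "tcp_rot": TCP orientation; "force": force on the tool from outside, world axes, zero at the start; "moment": the same for the moment, N m; "opening": opening from 0.0 (shut) to 1.0 (fully open); "grasp_force": force on a finger pad.
Only numpy, scipy, OpenCV 4.12 (cv2) and the standard library are available. Lean on these libraries where they do the work, as an engineer would, in place of code of your own. Each camera call takes 0.05 s, during which the arm holds its last target. There are 200 camera calls.

## Task

Take the stack of four gift cartons apart from the top down, one carton at a time, and set each carton down flat inside the rim of the tray of its own colour, lengthwise in it: gold, then black, then red, then green. Keep the cartons level, put them down rather than dropping them, and leave the bowl of chocolate where it stands.

Things in the scene. Friction and masses are not known exactly. Their poses are not given: they have to be found in the camera images.
- carton_gold: gold lidded gift carton with two narrow cream ribbons over its lid, rigid, 58 x 90 x 34 mm (x, y, z), below 0.3 kg; at the start top of the stack, lying across the black one. Origin: centre of its underside; y along its length, z up. Grasp it across its 58 mm width (x) by the lid, the upper 15 to 20 mm. All four cartons are stacked centre over centre, to a few mm.
- carton_black: black lidded gift carton with a printed paper label on its lid, rigid, 66 x 110 x 34 mm (x, y, z), below 0.3 kg; at the start second from the top, lying across the red one. Origin: centre of its underside; y along its length, z up. Grasp it across its 66 mm width (x) by the lid, the upper 15 to 20 mm. All four cartons are stacked centre over centre, to a few mm.
- carton_red: red lidded gift carton with two narrow cream ribbons over its lid, rigid, 58 x 140 x 34 mm (x, y, z), below 0.3 kg; at the start third from the top, lying across the green one. Origin: centre of its underside; y along its length, z up. Grasp it across its 58 mm width (x) by the lid, the upper 15 to 20 mm. All four cartons are stacked centre over centre, to a few mm.
- carton_green: green lidded gift carton with two narrow cream ribbons over its lid, rigid, 58 x 150 x 34 mm (x, y, z), below 0.3 kg; at the start bottom of the stack, on the table. Origin: centre of its underside; y along its length, z up. Grasp it across its 58 mm width (x) by the lid, the upper 15 to 20 mm. All four cartons are stacked centre over centre, to a few mm.
- tray_gold: shallow gold tray, fixed to the table: pocket 78 x 110 mm (x, y), 10 mm longer and wider all round than the gold carton; outside 86 x 118 mm. Its floor is 4 mm and its rim 12 mm above the table. Origin: centre of its underside, on the table; y along its length, z up.
- tray_black: shallow black tray, fixed to the table: pocket 86 x 130 mm (x, y), 10 mm longer and wider all round than the black carton; outside 94 x 138 mm. Its floor is 4 mm and its rim 12 mm above the table. Origin: centre of its underside, on the table; y along its length, z up.
- tray_red: shallow red tray, fixed to the table: pocket 78 x 160 mm (x, y), 10 mm longer and wider all round than the red carton; outside 86 x 168 mm. Its floor is 4 mm and its rim 12 mm above the table. Origin: centre of its underside, on the table; y along its length, z up.
- tray_green: shallow green tray, fixed to the table: pocket 78 x 170 mm (x, y), 10 mm longer and wider all round than the green carton; outside 86 x 178 mm. Its floor is 4 mm and its rim 12 mm above the table. Origin: centre of its underside, on the table; y along its length, z up.
- choc_bowl: loose bowl with dark melted-chocolate film inside, 150 mm across, 55 mm high, standing behind the stack; a bystander that stays where it is. Origin: centre of its underside.

How it is judged:
By the outcome, as a careful person would: the job done as asked, in the order asked, and still so for the second after the job is handed in, with the robot touching nothing.
It also fails if it takes over 102 s, if anything falls off the work surface, if the arm or the gripper's body presses on something with over 40 N, if the wrist force passes 120 N, or if a joint passes its speed limit or range.

## Working session

There is one attempt and no reset: what is moved stays moved. The work goes in short steps, Python scripts to look and compute and a tool call to move; the robot and the scene stay as the last step left them, time stands still between calls to the robot, and variables do not carry over. Pictures are saved under pics/ and viewed, at most 14 in all, crops included, and the job is handed in when it is done.

```bash
ls; mkdir -p pics
```

Run:
```python
from rig import bot,capture
import cv2,pickle
s=bot.read_state()
for k,v in s.items(): print(k,v)
for n in("scene","top"):
    c=capture(n); pickle.dump(c,open(n+"0.pkl","wb"))
    cv2.imwrite(f"pics/{n}0.png",c["color"][:,:,::-1]); print(n,c["K"],c["D"],c["view"])
```

```text
pics
time_s 0.0
joint_positions [-7.41709215e+01  3.02799514e+01  8.21557054e+01 -1.07460468e-03
  6.76907154e+01 -1.02287855e+01]
qvel [ 0.06024543  0.0347352   0.01980923 -0.07576282 -0.03128691 -0.02752101]
tau [-7.70662245e-04 -4.40053654e+01 -1.76591706e+01  6.31835335e-02
  5.81997342e-02 -1.62989122e-04]
position [ 0.27435205 -0.56074585  0.22156487]
tcp_rot [[ 8.98347849e-01  4.39284372e-01 -6.18314396e-04]
 [ 4.39284647e-01 -8.98345432e-01  2.11723894e-03]
 [ 3.74610064e-04 -2.17363307e-03 -9.99997567e-01]]
force [-0.22509433  0.5013954  -0.09074082]
moment [-0.01773804  0.01471354  0.01625947]
grasp_force 0.0
opening 0.9987464821919784
scene [[458.66178982   0.         319.97194578]
 [  0.         458.66178982 236.14759543]
 [  0.           0.           1.        ]] [-0.11887974  0.          0.          0.          0.        ] [[-0.42062378 -0.90718842  0.00920917  0.27011293]
 [ 0.58548279 -0.26368083  0.76660441 -0.40779698]
 [-0.69302636  0.32784386  0.64205363 -0.86719289]
 [ 0.          0.          0.          1.        ]]
top [[457.53384864   0.         323.54456594]
 [  0.         457.53384864 239.22114354]
 [  0.           0.           1.        ]] [-0.02977048  0.          0.          0.          0.        ] [[-0.00846556 -0.99993139 -0.00809571  0.00527315]
 [ 0.98325407 -0.00979769  0.18197645 -0.61425278]
 [-0.18204329 -0.0064196   0.98326956 -0.93958428]
 [ 0.          0.          0.          1.        ]]
```

View pics/scene0.png

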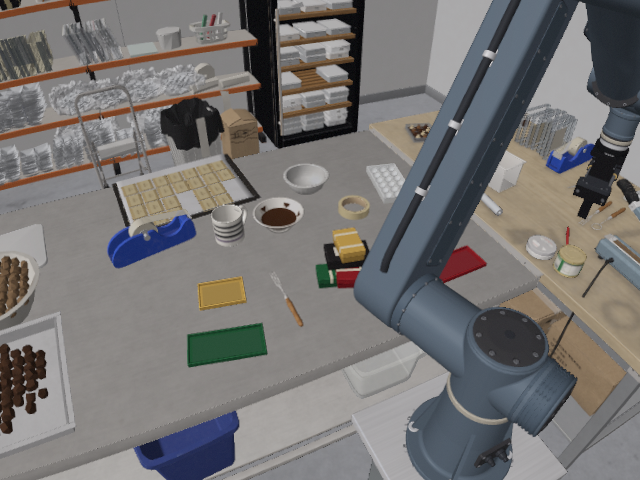

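View pics/top0.png

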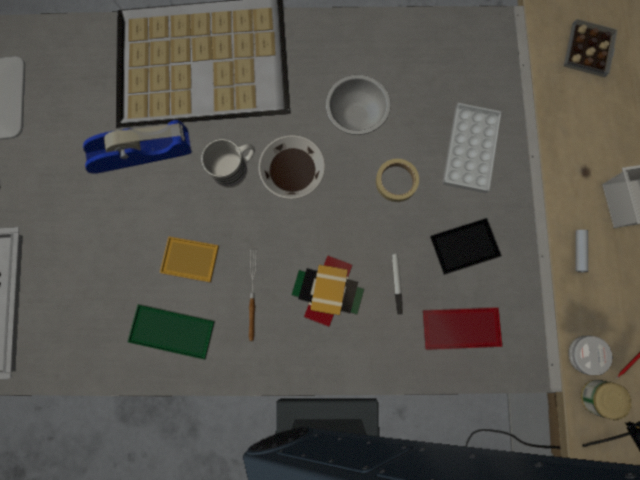

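Create h.py:
```python
import cv2,pickle,numpy as np
def rays(c,px):
    n=cv2.undistortPoints(np.float64(px).reshape(-1,1,2),c["K"],np.float64(c["D"])).reshape(-1,2)
    d=np.c_[n[:,0],-n[:,1],-np.ones(len(n))]; R=c["view"][:3,:3]
    return -R.T@c["view"][:3,3], d@R
def plane(c,px,z):
    o,d=rays(c,px); return o+d*((z-o[2])/d[:,2])[:,None]
def tri(c1,p1,c2,p2):
    o1,d1=rays(c1,p1);o2,d2=rays(c2,p2);out=[]
    for a,b in zip(d1,d2):
        t=np.linalg.lstsq(np.c_[a,-b],o2-o1,rcond=None)[0]
        P,Q=o1+a*t[0],o2+b*t[1]; out.append([*((P+Q)/2),np.linalg.norm(P-Q)])
    return np.array(out)
def masks(c):
    h=cv2.cvtColor(c["color"],cv2.COLOR_RGB2HSV).astype(int);H,S,V=h[...,0],h[...,1],h[...,2]
    return dict(gold=(H>14)&(H<30)&(S>150)&(V>80),green=(H>55)&(H<90)&(S>120),red=((H<6)|(H>172))&(S>170)&(V>60),black=(V<45))
def blobs(m,box,amin=60):
    x0,y0,x1,y1=box;k=np.zeros(m.shape,np.uint8);k[y0:y1,x0:x1]=m[y0:y1,x0:x1]
    k=cv2.morphologyEx(k,cv2.MORPH_CLOSE,np.ones((3,3)))
    cs=[q for q in cv2.findContours(k,cv2.RETR_EXTERNAL,cv2.CHAIN_APPROX_NONE)[0] if cv2.contourArea(q)>amin]
    return sorted(cs,key=cv2.contourArea)[::-1]
def rect(P):
    (cx,cy),(a,b),t=cv2.minAreaRect(np.float32(P[:,:2]*1000))
    if a>b:t+=90;a,b=b,a   # t: world angle of short side; 
    t=(t+90)%180-90
    return np.round([cx,cy,a,b,t],1)  # mm, short, long, yaw of short (x) axis
```

Run:
```python
from h import *
T=pickle.load(open("top0.pkl","rb"));S=pickle.load(open("scene0.pkl","rb"))
mt,ms=masks(T),masks(S)
bt=dict(gold=(150,225,230,295),green=(115,290,225,370),red=(410,295,515,360),black=(415,205,515,285))
for k,b in bt.items():
    q=blobs(mt[k],b)[0].reshape(-1,2); print(k,"tray",rect(plane(T,q,.012)))
for k,b in dict(gold=(185,265,260,320),green=(175,315,280,375)).items():
    q=blobs(ms[k],b)[0]; q2=blobs(mt[k],bt[k])[0]
    f=lambda q:cv2.boxPoints(cv2.minAreaRect(q)).mean(0)
    # quad corners
    def quad(q):
        hl=cv2.convexHull(q)
        for e in np.linspace(.01,.1,50):
            a=cv2.approxPolyDP(hl,e*cv2.arcLength(hl,True),True)
            if len(a)<=4:return a.reshape(-1,2)
    A,B=quad(q2),quad(q); pa=plane(T,A,.01);pb=plane(S,B,.01)
    j=[np.argmin(np.linalg.norm(pb-p,axis=1)) for p in pa]
    print(k,"tri",tri(T,A,S,B[j]).round(4).tolist())
for k in mt:
    for q in blobs(mt[k],(285,250,370,330),20): print(k,"stack",cv2.contourArea(q),cv2.boundingRect(q))
    for q in blobs(ms[k],(310,220,375,295),20): print(k,"stack scene",cv2.contourArea(q),cv2.boundingRect(q))
q=np.vstack([q.reshape(-1,2) for q in blobs(mt["gold"],(285,250,370,330),20)]); print("gold carton",rect(plane(T,q,.136)))
a=cv2.resize(T["color"][245:335,280:375],None,fx=5,fy=5,interpolation=cv2.INTER_CUBIC);b=cv2.resize(S["color"][220:300,305:380],None,fx=4,fy=4,interpolation=cv2.INTER_CUBIC)
o=np.zeros((450,780,3),np.uint8);o[:450,:475]=a;o[:320,480:780]=b;cv2.imwrite("pics/crop1.png",o[:,:,::-1])
```

```text
gold tray [580.6 305.3  83.3 116.1 -10.6]
green tray [419.2 339.1  81.6 174.6 -12.4]
red tray [ 421.2 -316.    81.9  139.5    1.5]
black tray [ 604.8 -321.6   92.3  138.5   17.1]
gold tri [[0.6318, 0.3528, 0.0081, 0.0005], [0.6107, 0.2452, 0.0086, 0.0038], [0.5311, 0.2619, -0.0003, 0.0014], [0.5539, 0.3714, 0.0004, 0.0022]]
green tri [[0.475, 0.4164, 0.0116, 0.0007], [0.4393, 0.2478, 0.0086, 0.0021], [0.3623, 0.2655, 0.001, 0.0015], [0.3976, 0.4351, 0.0017, 0.0014]]
gold stack 492.5 (313, 278, 32, 24)
gold stack 197.5 (311, 302, 30, 12)
gold stack 173.0 (318, 266, 29, 11)
gold stack scene 232.5 (340, 246, 26, 17)
gold stack scene 97.5 (341, 234, 21, 12)
green stack 139.0 (293, 271, 12, 25)
green stack scene 249.0 (316, 264, 21, 24)
red stack 209.5 (305, 306, 28, 19)
red stack 35.0 (325, 258, 12, 8)
red stack scene 250.0 (337, 271, 22, 17)
black stack 296.5 (299, 269, 17, 32)
black stack 250.0 (342, 281, 15, 32)
black stack scene 357.0 (324, 241, 45, 29)
gold carton [499.8 -10.4  56.9  90.2  79.4]
```

View pics/crop1.png

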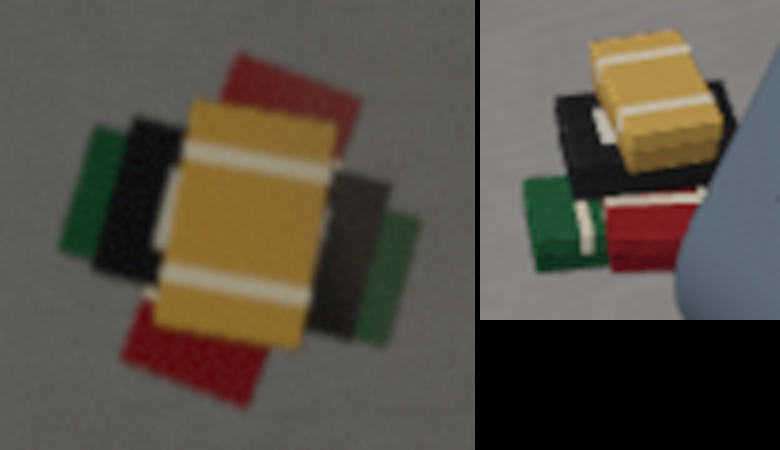

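Add to h.py:
```python
def go(x,y,z,yawx):
    """delta in tool axes to TCP x,y,z (mm), tool y along short axis angle yawx (deg)"""
    from rig import bot
    from scipy.spatial.transform import Rotation as Ro
    s=bot.read_state();R=np.array(s["tcp_rot"]);p=np.array(s["position"]);best=None
    for a in(yawx,yawx+180):
        t=np.radians(a);Y=[np.cos(t),np.sin(t),0];Z=[0,0,-1];G=np.c_[np.cross(Y,Z),Y,Z]
        r=Ro.from_matrix(R.T@G).as_rotvec(degrees=True)
        print("d",np.round(R.T@(np.array([x,y,z])/1000-p),4),"rot",r.round(1))
    print("pos",p.round(4),"j",np.round(s["joint_positions"],0),"open",round(s["opening"],3),"t",s["time_s"])
```

Run:
```python
from h import *
T=pickle.load(open("top0.pkl","rb"));S=pickle.load(open("scene0.pkl","rb"))
A=[[318.6,265],[347.4,269.4],[340,314.6],[310.6,310.6]];B=[[332.5,230.5],[353.5,227.75],[365.5,251.3],[341.3,254.5]]
print(tri(T,A,S,B).round(4).tolist()); print(rect(plane(T,A,.136)))
h=cv2.cvtColor(T["color"],cv2.COLOR_RGB2HSV).astype(int)
m=((h[...,0]<10)|(h[...,0]>168))&(h[...,1]>110)
q=blobs(m,(410,295,515,360))[0].reshape(-1,2);print("red",rect(plane(T,q,.012)),q.min(0),q.max(0))
go(500,-10.4,190,79.4)
```

```text
[[0.5481, 0.0097, 0.1352, 0.0009], [0.5395, -0.0468, 0.1317, 0.0022], [0.4507, -0.0315, 0.1291, 0.0006], [0.4598, 0.0275, 0.1329, 0.0045]]
[498.5 -11.   57.6  91.6  79.8]
red [ 421.  -303.    84.4  168.3    1.4] [423 308] [501 348]
d [ 0.4445 -0.3953  0.0326] rot [-0.000e+00 -1.000e-01 -1.433e+02]
d [ 0.4445 -0.3953  0.0326] rot [-0.1  0.  36.7]
pos [ 0.2744 -0.5608  0.2217] j [-74.  30.  82.  -0.  68. -10.] open 0.999 t 0.1
```

The manual's scale: shifts go in shares of 0.75 m and turns go in shares of 180 degrees. Converting my numbers, 0.444 m / 0.75 = 0.592, -0.395 m / 0.75 = -0.5267, 36.7 degrees / 180 = 0.2039.

Request:
jog_arm(moves=[[0.592,-0.5267,0.04,0,0,0.2039,1],[0.592,-0.5267,0.04,0,0,0.2039,1],[0.592,-0.5267,0.04,0,0,0.2039,1],[0.592,-0.5267,0.04,0,0,0.2039,1],[0.592,-0.5267,0.04,0,0,0.2039,1],[0.592,-0.5267,0.04,0,0,0.2039,1],[0.592,-0.5267,0.04,0,0,0.2039,1],[0.592,-0.5267,0.04,0,0,0.2039,1],[0.592,-0.5267,0.04,0,0,0.2039,1],[0.592,-0.5267,0.04,0,0,0.2039,1],[0.592,-0.5267,0.04,0,0,0.2039,1],[0.592,-0.5267,0.04,0,0,0.2039,1],[0.592,-0.5267,0.04,0,0,0.2039,1],[0.592,-0.5267,0.04,0,0,0.2039,1],[0.592,-0.5267,0.04,0,0,0.2039,1],[0.592,-0.5267,0.04,0,0,0.2039,1],[0.592,-0.5267,0.04,0,0,0.2039,1],[0.592,-0.5267,0.04,0,0,0.2039,1]])

```text
time_s: 1.9
position: [0.4997, -0.0126, 0.1926]
tcp_rot: [[0.982, -0.187, 0.0], [-0.187, -0.982, -0.0], [0.0, 0.0, -1.0]]
force: [0.5, 0.8, -0.3]
opening: 0.999
grasp_force: 0.0
```

Run:
```python
from h import *
from rig import capture
c=capture("scene");pickle.dump(c,open("s1.pkl","wb"));cv2.imwrite("pics/s1.png",c["color"][120:360,180:500,::-1].repeat(2,0).repeat(2,1))
go(499.5,-10.6,114,79.5)
```

```text
d [-0.0006 -0.0017  0.0786] rot [ -0.   -0.  179.8]
d [-0.0006 -0.0017  0.0786] rot [ 0.  -0.  -0.2]
pos [ 0.4998 -0.0124  0.1926] j [-14.  23. 102.  -0.  55.  86.] open 1.001 t 1.95
```

View pics/s1.png

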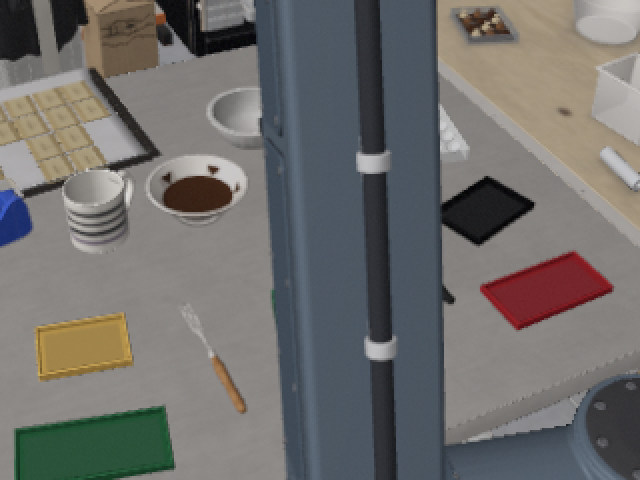

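The stack is behind the arm here, but all four trays are visible (black at about (487,210), red at (547,290) in the 2x crop). Next I descend and grip gold.

Converted, 0.078 m / 0.75 = 0.104, 0.07 m / 0.75 = 0.0933.

Request:
jog_arm(moves=[[0,-0.002,0.04,0,0,0,1],[0,-0.002,0.0733,0,0,0,1],[0,-0.002,0.0933,0,0,0,1],[0,-0.002,0.104,0,0,0,1],[0,-0.002,0.104,0,0,0,1],[0,-0.002,0.104,0,0,0,0],[0,-0.002,0.104,0,0,0,0],[0,-0.002,0.104,0,0,0,0],[0,-0.002,0.104,0,0,0,0],[0,-0.002,0.104,0,0,0,0],[0,-0.002,0.104,0,0,0,0],[0,-0.002,0.104,0,0,0,0],[0,-0.002,0.104,0,0,0,0]])

```text
time_s: 3.25
position: [0.5005, -0.01, 0.115]
tcp_rot: [[0.983, -0.185, 0.001], [-0.185, -0.983, 0.0], [0.001, -0.0, -1.0]]
force: [0.2, 1.6, 4.5]
opening: 0.66
grasp_force: 30.0
```

Run:
```python
from h import *
T=pickle.load(open("top0.pkl","rb"));S=pickle.load(open("s1.pkl","rb"))
def quad(q):
    hl=cv2.convexHull(q)
    for e in np.linspace(.01,.1,50):
        a=cv2.approxPolyDP(hl,e*cv2.arcLength(hl,True),True)
        if len(a)<=4:return a.reshape(-1,2)
for k,b1,b2 in(("red",(410,295,515,360),(415,240,490,285)),("black",(415,205,515,285),(398,205,450,245))):
    def mk(c):
        h=cv2.cvtColor(c["color"],cv2.COLOR_RGB2HSV).astype(int)
        return ((h[...,0]<10)|(h[...,0]>168))&(h[...,1]>110) if k=="red" else h[...,2]<60
    A,B=quad(blobs(mk(T),b1)[0]),quad(blobs(mk(S),b2)[0]); pa,pb=plane(T,A,.01),plane(S,B,.01)
    j=[np.argmin(np.linalg.norm(pb-p,axis=1)) for p in pa];print(k,tri(T,A,S,B[j]).round(4).tolist())
    print(rect(plane(T,blobs(mk(T),b1)[0].reshape(-1,2),.012)))
```

```text
red [[0.4642, -0.3817, 0.0096, 0.0106], [0.382, -0.384, 0.015, 0.0026], [0.378, -0.2243, 0.0009, 0.0007], [0.46, -0.2219, 0.0004, 0.0034]]
[ 421.  -303.    84.4  168.3    1.4]
black [[0.6695, -0.3743, 0.0086, 0.0014], [0.5804, -0.398, 0.0124, 0.0021], [0.5416, -0.2719, 0.0025, 0.0005], [0.6277, -0.2539, -0.0099, 0.0147]]
[ 604.8 -321.6   94.3  140.4   17.3]
```

Converted, -0.08 m / 0.75 = -0.1067, -0.05 m / 0.75 = -0.0667.

Request:
jog_arm(moves=[[0,0,-0.0267,0,0,0,0],[0,0,-0.0667,0,0,0,0],[0,0,-0.1067,0,0,0,0],[0,0,-0.1067,0,0,0,0]])

```text
time_s: 3.65
position: [0.5025, -0.0107, 0.1974]
tcp_rot: [[0.983, -0.184, 0.007], [-0.184, -0.983, -0.002], [0.007, 0.001, -1.0]]
force: [0.9, -0.3, -2.6]
opening: 0.667
grasp_force: 30.0
```

Run:
```python
from h import *
go(581,306.3,100,-10.7)
```

```text
d [ 0.0179 -0.3261  0.0973] rot [  0.4  -0.3 -89.9]
d [ 0.0179 -0.3261  0.0973] rot [-0.3 -0.4 90.1]
pos [ 0.5025 -0.0107  0.1974] j [-14.  23. 101.  -0.  56.  87.] open 0.667 t 3.65
```

Converted, -0.326 m / 0.75 = -0.4347, -0.325 m / 0.75 = -0.4333, -90 degrees / 180 = -0.5.

Request:
jog_arm(moves=[[0.0013,-0.0267,0,0,0,-0.0278,0],[0.004,-0.0667,0,0,0,-0.0667,0],[0.0067,-0.1133,0,0,0,-0.1111,0],[0.0093,-0.16,0,0,0,-0.1556,0],[0.012,-0.2067,0,0,0,-0.2,0],[0.0147,-0.2533,0,0,0,-0.2444,0],[0.0173,-0.3,0,0,0,-0.2889,0],[0.02,-0.3467,0.0133,0,0,-0.3333,0],[0.0227,-0.3867,0.0267,0,0,-0.3778,0],[0.024,-0.42,0.0533,0,0,-0.4222,0],[0.024,-0.4333,0.08,0,0,-0.4611,0],[0.024,-0.4347,0.1067,0,0,-0.4889,0],[0.024,-0.4347,0.1267,0,0,-0.5,0],[0.024,-0.4347,0.1267,0,0,-0.5,0],[0.024,-0.4347,0.1267,0,0,-0.5,0]])

```text
time_s: 5.15
position: [0.5771, 0.3065, 0.0979]
tcp_rot: [[0.186, 0.983, -0.003], [0.983, -0.186, -0.001], [-0.002, -0.003, -1.0]]
force: [0.7, -0.1, -2.8]
opening: 0.664
grasp_force: 30.0
```

Run:
```python
from h import *
from rig import capture
for n in("top","scene"):
    c=capture(n);pickle.dump(c,open(n+"1.pkl","wb"))
T=pickle.load(open("top1.pkl","rb"))
cv2.imwrite("pics/t1.png",cv2.resize(T["color"][200:380,110:410,::-1],None,fx=2.6,fy=2.6,interpolation=cv2.INTER_CUBIC))
go(581,306.3,17,-10.7)
```

```text
d [-0.0001  0.0025  0.0828] rot [ 0. -0.  0.]
d [-0.0001  0.0025  0.0828] rot [ 0.0e+00  1.0e-01 -1.8e+02]
pos [0.5785 0.3069 0.0998] j [18. 41. 83. -0. 56. 29.] open 0.664 t 5.25
```

View pics/t1.png

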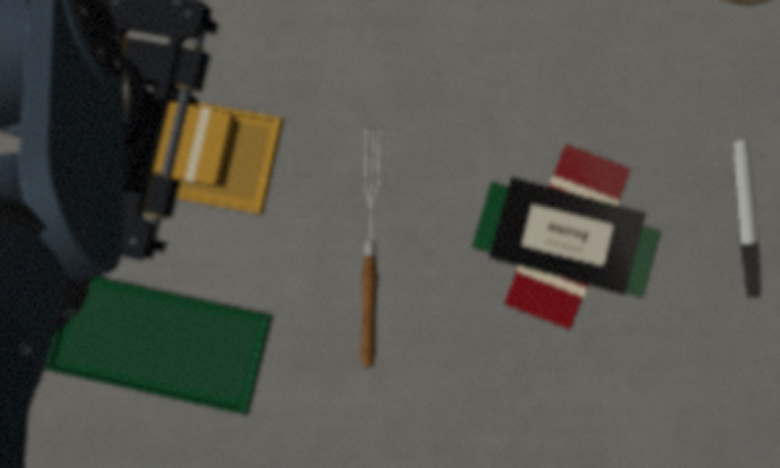

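Gold is held level above its tray, and the rest of the stack is undisturbed (black centred near (568,235) in the crop). Next I lower gold.

Converted, 0.08 m / 0.75 = 0.1067, 0.079 m / 0.75 = 0.1053.

Request:
jog_arm(moves=[[0,0.0013,0.04,0,0,0,0],[0,0.0013,0.0733,0,0,0,0],[0,0.0013,0.0933,0,0,0,0],[0,0.0013,0.1027,0,0,0,0],[0,0.0013,0.1053,0,0,0,0],[0,0.0013,0.1067,0,0,0,0],[0,0.0013,0.1067,0,0,0,0]])

```text
time_s: 5.95
position: [0.58, 0.3071, 0.0206]
tcp_rot: [[0.185, 0.983, 0.002], [0.983, -0.185, 0.001], [0.001, 0.002, -1.0]]
force: [-0.1, 0.4, -2.6]
opening: 0.665
grasp_force: 30.0
```

Run:
```python
from h import *
T=pickle.load(open("top1.pkl","rb"))
h=cv2.cvtColor(T["color"],cv2.COLOR_RGB2HSV).astype(int)
q=max(blobs(h[...,2]<50,(285,250,370,330)),key=cv2.contourArea).reshape(-1,2)
print("black",rect(plane(T,q,.102)))
go(581,306.3,17,-10.7)
```

```text
black [500.8  -8.   63.7 110.4 -15.8]
d [-0.0006  0.0012  0.0036] rot [ 0.1 -0.1  0.1]
d [-0.0006  0.0012  0.0036] rot [ 1.000e-01  2.000e-01 -1.799e+02]
pos [0.58   0.3071 0.0206] j [18. 47. 85.  0. 48. 29.] open 0.665 t 5.95
```

Converted, 0.004 m / 0.75 = 0.0053, 0.003 m / 0.75 = 0.004.

Request:
jog_arm(moves=[[0,0.0013,0.002,0,0,0,0],[0,0.0013,0.004,0,0,0,0],[0,0.0013,0.0053,0,0,0,0],[0,0.0013,0.0053,0,0,0,0]])

```text
time_s: 6.35
position: [0.5806, 0.3068, 0.0167]
tcp_rot: [[0.185, 0.983, 0.001], [0.983, -0.185, 0.0], [0.001, 0.001, -1.0]]
force: [-1.8, 0.2, 4.5]
opening: 0.666
grasp_force: 30.0
```

Converted, -0.16 m / 0.75 = -0.2133, -0.11 m / 0.75 = -0.1467.

Request:
jog_arm(moves=[[0,0,0,0,0,0,1],[0,0,0,0,0,0,1],[0,0,0,0,0,0,1],[0,0,0,0,0,0,1],[0,0,0,0,0,0,1],[0,0,-0.0267,0,0,0,1],[0,0,-0.08,0,0,0,1],[0,0,-0.1467,0,0,0,1],[0,0,-0.2133,0,0,0,1],[0,0,-0.2133,0,0,0,1]])

```text
time_s: 7.35
position: [0.5852, 0.3086, 0.1841]
tcp_rot: [[0.184, 0.983, 0.016], [0.983, -0.185, 0.005], [0.008, 0.015, -1.0]]
force: [0.7, -0.3, 0.6]
opening: 0.996
grasp_force: 0.0
```

Run:
```python
from h import *
from rig import capture
go(501.5,-8,160,-15.8)
```

```text
d [-0.3268 -0.0242  0.021 ] rot [ 0.8 -0.5  5.2]
d [-0.3268 -0.0242  0.021 ] rot [   0.8    1.3 -174.8]
pos [0.5852 0.3086 0.1841] j [18. 35. 79.  0. 65. 29.] open 0.996 t 7.35
```

Converted, -0.324 m / 0.75 = -0.432, -0.02 m / 0.75 = -0.0267, 5.1 degrees / 180 = 0.0283.

Request:
jog_arm(moves=[[-0.432,-0.0267,0,0,0,0.0283,1],[-0.432,-0.0267,0,0,0,0.0283,1],[-0.432,-0.0267,0,0,0,0.0283,1],[-0.432,-0.0267,0,0,0,0.0283,1],[-0.432,-0.0267,0,0,0,0.0283,1],[-0.432,-0.0267,0,0,0,0.0283,1],[-0.432,-0.0267,0,0,0,0.0283,1],[-0.432,-0.0267,0.0267,0,0,0.0283,1],[-0.432,-0.0267,0.04,0,0,0.0283,1],[-0.432,-0.0267,0.04,0,0,0.0283,1],[-0.432,-0.0267,0.04,0,0,0.0283,1],[-0.432,-0.0267,0.04,0,0,0.0283,1]])

```text
time_s: 8.55
position: [0.5011, -0.0075, 0.1459]
tcp_rot: [[0.27, 0.963, 0.001], [0.963, -0.27, -0.0], [0.0, 0.001, -1.0]]
force: [-0.3, -0.6, 0.9]
opening: 1.001
grasp_force: 0.0
```

Run:
```python
from h import *
from rig import capture
c=capture("top");pickle.dump(c,open("top2.pkl","wb"))
cv2.imwrite("pics/t2.png",cv2.resize(c["color"][200:380,110:410,::-1],None,fx=2.6,fy=2.6,interpolation=cv2.INTER_CUBIC))
q=np.vstack([q.reshape(-1,2) for q in blobs(masks(c)["gold"],(150,225,230,295),20)[:1]]);print(rect(plane(c,q,.012)))
go(501.5,-8,80,-15.8)
```

```text
[580.5 305.5  83.1 115.9 -10.6]
d [-0.0004  0.0005  0.066 ] rot [ 0.1 -0.   0.1]
d [-0.0004  0.0005  0.066 ] rot [ 0.000e+00  1.000e-01 -1.799e+02]
pos [ 0.5011 -0.0075  0.146 ] j [-14.  27. 104.   0.  48.   2.] open 0.996 t 8.6
```

View pics/t2.png

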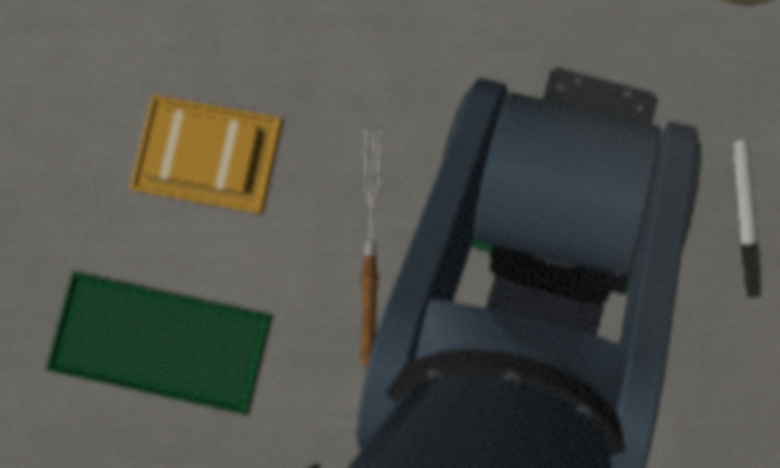

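Gold lies flat inside its tray at (205,152), clear of the rim. Next is black.

Converted, 0.065 m / 0.75 = 0.0867, 0.06 m / 0.75 = 0.08.

Request:
jog_arm(moves=[[0,0,0.04,0,0,0,1],[0,0,0.0667,0,0,0,1],[0,0,0.08,0,0,0,1],[0,0,0.0867,0,0,0,1],[0,0,0.0867,0,0,0,1],[0,0,0.0867,0,0,0,0],[0,0,0.0867,0,0,0,0],[0,0,0.0867,0,0,0,0],[0,0,0.0867,0,0,0,0],[0,0,0.0867,0,0,0,0],[0,0,0.0867,0,0,0,0],[0,0,0.0867,0,0,0,0]])

```text
time_s: 9.8
position: [0.5008, -0.0082, 0.0811]
tcp_rot: [[0.271, 0.962, 0.001], [0.962, -0.271, -0.0], [0.0, 0.001, -1.0]]
force: [-0.9, 0.8, 5.6]
opening: 0.759
grasp_force: 30.0
```

Request:
jog_arm(moves=[[0,0,-0.0267,0,0,0,0],[0,0,-0.0667,0,0,0,0],[0,0,-0.12,0,0,0,0],[0,0,-0.12,0,0,0,0],[0,0,-0.12,0,0,0,0]])

```text
time_s: 10.3
position: [0.5006, -0.0081, 0.1708]
tcp_rot: [[0.271, 0.963, 0.001], [0.963, -0.271, -0.0], [0.0, 0.001, -1.0]]
force: [-0.5, 0.7, -2.6]
opening: 0.765
grasp_force: 30.0
```

Run:
```python
from h import *
go(606,-323,90,17.3)
```

```text
d [-0.2745  0.1868  0.081 ] rot [  0.1   0.  -33. ]
d [-0.2745  0.1868  0.081 ] rot [ 0.00e+00 -1.00e-01  1.47e+02]
pos [ 0.5006 -0.0081  0.1708] j [-14.  25. 103.  -0.  52.   2.] open 0.765 t 10.3
```

Converted, -0.2745 m / 0.75 = -0.366, -0.265 m / 0.75 = -0.3533, -33 degrees / 180 = -0.1833.

Request:
jog_arm(moves=[[-0.024,0.016,0,0,0,-0.0167,0],[-0.06,0.04,0,0,0,-0.0333,0],[-0.1067,0.072,0,0,0,-0.0556,0],[-0.1533,0.104,0,0,0,-0.0778,0],[-0.2,0.136,0,0,0,-0.1,0],[-0.2467,0.168,0,0,0,-0.1222,0],[-0.2933,0.2,0,0,0,-0.1444,0],[-0.3267,0.2227,0.0267,0,0,-0.1667,0],[-0.3533,0.24,0.0533,0,0,-0.1778,0],[-0.366,0.2493,0.08,0,0,-0.1833,0],[-0.366,0.2493,0.1067,0,0,-0.1833,0],[-0.366,0.2493,0.1067,0,0,-0.1833,0],[-0.366,0.2493,0.1067,0,0,-0.1833,0]])

```text
time_s: 11.6
position: [0.6046, -0.3219, 0.0881]
tcp_rot: [[-0.297, 0.955, -0.004], [0.955, 0.297, 0.003], [0.004, -0.003, -1.0]]
force: [-0.4, -0.1, -1.4]
opening: 0.758
grasp_force: 30.0
```

Run:
```python
from h import *
from rig import capture
go(606,-323,17,17.3)
c=capture("top");pickle.dump(c,open("top3.pkl","wb"))
h=cv2.cvtColor(c["color"],cv2.COLOR_RGB2HSV).astype(int)
m=((h[...,0]<10)|(h[...,0]>168))&(h[...,1]>110)
cv2.imwrite("pics/t3.png",cv2.resize(c["color"][200:360,250:530,::-1],None,fx=2.8,fy=2.8,interpolation=cv2.INTER_CUBIC))
bl=blobs(m,(285,240,370,335),20); q=np.vstack([b.reshape(-1,2) for b in bl[:3]]);print([cv2.contourArea(b) for b in bl],"red",rect(plane(c,q,.068)))
```

```text
d [-0.0018  0.0012  0.0711] rot [-0.2 -0.2 -0. ]
d [-0.0018  0.0012  0.0711] rot [ -0.4   0.3 180. ]
pos [ 0.6046 -0.3219  0.0881] j [-37.  44.  78.   0.  58. -55.] open 0.758 t 11.6
[669.5, 274.0, 200.5] red [503.4  -6.7  56.2 138.6  66.5]
```

View pics/t3.png

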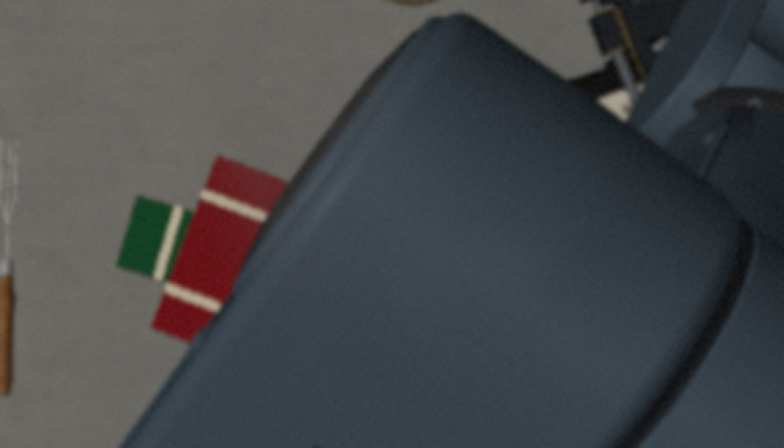

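The arm partly hides red, around (215,250); I'll measure it again when clear. Black is held over its tray at (620,100). Next I lower it.

Converted, 0.066 m / 0.75 = 0.088, 0.065 m / 0.75 = 0.0867.

Request:
jog_arm(moves=[[0,0,0.04,0,0,0,0],[0,0,0.0667,0,0,0,0],[0,0,0.08,0,0,0,0],[0,0,0.0867,0,0,0,0],[0,0,0.088,0,0,0,0],[0,0,0.088,0,0,0,0]])

```text
time_s: 12.25
position: [0.6068, -0.3234, 0.0256]
tcp_rot: [[-0.297, 0.955, 0.002], [0.955, 0.297, -0.001], [-0.002, 0.001, -1.0]]
force: [1.0, -0.0, -2.0]
opening: 0.759
grasp_force: 30.0
```

Run:
```python
from h import *
go(606,-323,17,17.3)
```

```text
d [ 0.0007 -0.0007  0.0086] rot [ 0.1  0.1 -0. ]
d [ 0.0007 -0.0007  0.0086] rot [ 1.0e-01 -1.0e-01  1.8e+02]
pos [ 0.6068 -0.3234  0.0256] j [-37.  49.  80.   0.  52. -55.] open 0.759 t 12.25
```

Converted, 0.008 m / 0.75 = 0.0107, 0.0075 m / 0.75 = 0.01.

Request:
jog_arm(moves=[[0,0,0.004,0,0,0,0],[0,0,0.0067,0,0,0,0],[0,0,0.0093,0,0,0,0],[0,0,0.01,0,0,0,0],[0,0,0.0107,0,0,0,0],[0,0,0.0107,0,0,0,0]])

```text
time_s: 12.85
position: [0.606, -0.323, 0.0171]
tcp_rot: [[-0.297, 0.955, -0.0], [0.955, 0.297, -0.0], [-0.0, -0.0, -1.0]]
force: [-1.9, 1.4, 3.1]
opening: 0.764
grasp_force: 30.0
```

Converted, -0.1 m / 0.75 = -0.1333, -0.06 m / 0.75 = -0.08.

Request:
jog_arm(moves=[[0,0,0,0,0,0,1],[0,0,0,0,0,0,1],[0,0,0,0,0,0,1],[0,0,0,0,0,0,1],[0,0,0,0,0,0,1],[0,0,-0.0267,0,0,0,1],[0,0,-0.08,0,0,0,1],[0,0,-0.1333,0,0,0,1],[0,0,-0.1333,0,0,0,1],[0,0,-0.1333,0,0,0,1],[0,0,-0.1333,0,0,0,1]])

```text
time_s: 13.95
position: [0.6051, -0.3223, 0.1152]
tcp_rot: [[-0.297, 0.955, -0.002], [0.955, 0.297, 0.002], [0.002, -0.002, -1.0]]
force: [0.0, 1.2, -0.5]
opening: 1.001
grasp_force: 0.0
```

Run:
```python
from h import *
go(503,-7,115,66.5)
```

```text
d [ 0.3314 -0.004   0.001 ] rot [ -0.   -0.2 -49.2]
d [ 0.3314 -0.004   0.001 ] rot [ -0.2   0.  130.8]
pos [ 0.6051 -0.3223  0.1152] j [-37.  42.  78.  -0.  61. -55.] open 1.001 t 13.95
```

Converted, 0.3314 m / 0.75 = 0.4419, -0.004 m / 0.75 = -0.0053, -49.2 degrees / 180 = -0.2733.

Request:
jog_arm(moves=[[0.4419,-0.0053,0,0,0,-0.2733,1],[0.4419,-0.0053,0,0,0,-0.2733,1],[0.4419,-0.0053,0,0,0,-0.2733,1],[0.4419,-0.0053,0,0,0,-0.2733,1],[0.4419,-0.0053,0,0,0,-0.2733,1],[0.4419,-0.0053,0,0,0,-0.2733,1],[0.4419,-0.0053,0,0,0,-0.2733,1],[0.4419,-0.0053,0,0,0,-0.2733,1],[0.4419,-0.0053,0,0,0,-0.2733,1],[0.4419,-0.0053,0,0,0,-0.2733,1],[0.4419,-0.0053,0,0,0,-0.2733,1],[0.4419,-0.0053,0,0,0,-0.2733,1]])

```text
time_s: 15.15
position: [0.5044, -0.0089, 0.1163]
tcp_rot: [[-0.916, 0.401, 0.0], [0.401, 0.916, -0.0], [-0.0, -0.0, -1.0]]
force: [-0.5, -0.1, -0.7]
opening: 1.001
grasp_force: 0.0
```

Run:
```python
from h import *
from rig import capture
c=capture("top");pickle.dump(c,open("top4.pkl","wb"))
cv2.imwrite("pics/t4.png",cv2.resize(c["color"][200:370,270:520,::-1],None,fx=3,fy=3,interpolation=cv2.INTER_CUBIC))
go(503,-7,47,66.5)
```

```text
d [0.0019 0.0011 0.0694] rot [-0.   0.  -0.1]
d [0.0019 0.0011 0.0694] rot [  0.    0.  179.9]
pos [ 0.5043 -0.0087  0.1164] j [-14.  30. 105.  -0.  45. -80.] open 1.002 t 15.2
```

View pics/t4.png

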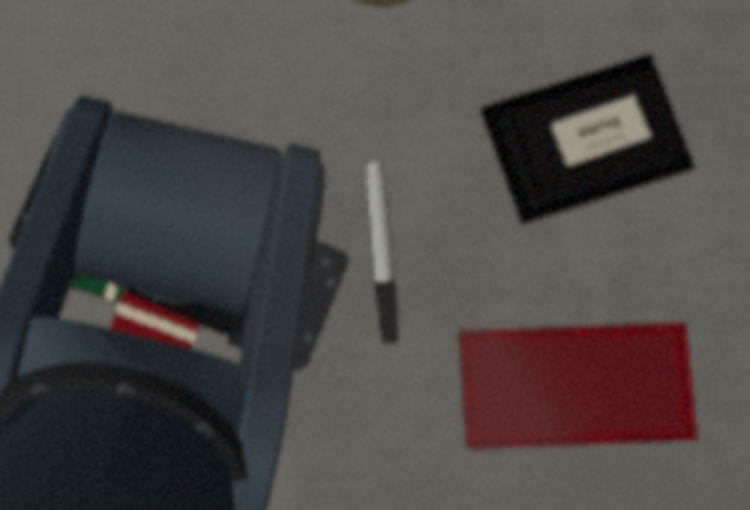

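Black sits flat and aligned in its tray; its label at (602,130) is offset from the tray centre (588,138) only by parallax. Next I grip red.

Converted, 0.069 m / 0.75 = 0.092, 0.065 m / 0.75 = 0.0867.

Request:
jog_arm(moves=[[0.0027,0.0013,0.04,0,0,0,1],[0.0027,0.0013,0.0733,0,0,0,1],[0.0027,0.0013,0.0867,0,0,0,1],[0.0027,0.0013,0.092,0,0,0,1],[0.0027,0.0013,0.092,0,0,0,1],[0.0027,0.0013,0.092,0,0,0,0],[0.0027,0.0013,0.092,0,0,0,0],[0.0027,0.0013,0.092,0,0,0,0],[0.0027,0.0013,0.092,0,0,0,0],[0.0027,0.0013,0.092,0,0,0,0],[0.0027,0.0013,0.092,0,0,0,0],[0.0027,0.0013,0.092,0,0,0,0]])

```text
time_s: 16.4
position: [0.5026, -0.0061, 0.048]
tcp_rot: [[-0.917, 0.399, 0.0], [0.399, 0.917, -0.0], [-0.0, -0.0, -1.0]]
force: [-1.4, -0.3, 6.3]
opening: 0.666
grasp_force: 29.8
```

Request:
jog_arm(moves=[[0,0,-0.0267,0,0,0,0],[0,0,-0.0667,0,0,0,0],[0,0,-0.12,0,0,0,0],[0,0,-0.12,0,0,0,0],[0,0,-0.12,0,0,0,0]])

```text
time_s: 16.9
position: [0.5026, -0.006, 0.1378]
tcp_rot: [[-0.917, 0.399, 0.001], [0.399, 0.917, -0.0], [-0.001, 0.0, -1.0]]
force: [-0.7, 1.5, -1.4]
opening: 0.664
grasp_force: 29.8
```

Run:
```python
from h import *
go(421,-304,100,1.4)
```

```text
d [-0.0442 -0.3058  0.0378] rot [ 0.1  0.  65.1]
d [-0.0442 -0.3058  0.0378] rot [-1.000e-01  1.000e-01 -1.149e+02]
pos [ 0.5026 -0.006   0.1378] j [-13.  28. 104.   0.  47. -80.] open 0.664 t 16.9
```

Converted, -0.306 m / 0.75 = -0.408, -0.303 m / 0.75 = -0.404, 65.1 degrees / 180 = 0.3617.

Request:
jog_arm(moves=[[-0.004,-0.0267,0,0,0,0.0222,0],[-0.0093,-0.0667,0,0,0,0.0556,0],[-0.016,-0.1133,0,0,0,0.1,0],[-0.0227,-0.16,0,0,0,0.1444,0],[-0.0293,-0.2067,0,0,0,0.1889,0],[-0.036,-0.2533,0,0,0,0.2333,0],[-0.044,-0.3,0,0,0,0.2722,0],[-0.0507,-0.3467,0,0,0,0.3111,0],[-0.056,-0.3827,0.0133,0,0,0.3389,0],[-0.0587,-0.404,0.0267,0,0,0.3556,0],[-0.0587,-0.408,0.0507,0,0,0.3617,0],[-0.0587,-0.408,0.0507,0,0,0.3617,0],[-0.0587,-0.408,0.0507,0,0,0.3617,0],[-0.0587,-0.408,0.0507,0,0,0.3617,0]])

```text
time_s: 18.3
position: [0.4207, -0.3032, 0.0995]
tcp_rot: [[-0.025, 1.0, -0.001], [1.0, 0.025, 0.001], [0.001, -0.0, -1.0]]
force: [0.4, -0.5, -1.7]
opening: 0.662
grasp_force: 29.8
```

Run:
```python
from h import *
from rig import capture
c=capture("top");pickle.dump(c,open("top5.pkl","wb"))
q=blobs(masks(c)["green"],(270,240,390,335),20);q2=np.vstack([b.reshape(-1,2) for b in q[:3]]);print([cv2.contourArea(b) for b in q],"green",rect(plane(c,q2,.034)))
go(421,-304,18,1.4)
cv2.imwrite("pics/t5.png",cv2.resize(c["color"][200:400,260:530,::-1],None,fx=2.9,fy=2.9,interpolation=cv2.INTER_CUBIC))
```

```text
[689.0, 259.5] green [508.2  10.9  53.9 106.4 -16.5]
d [-0.0005  0.      0.0818] rot [0. 0. 0.]
d [-0.0005  0.      0.0818] rot [  -0.    0. -180.]
pos [ 0.421  -0.3035  0.0998] j [-48.  33. 104.   0.  44. -50.] open 0.665 t 18.35
```

View pics/t5.png

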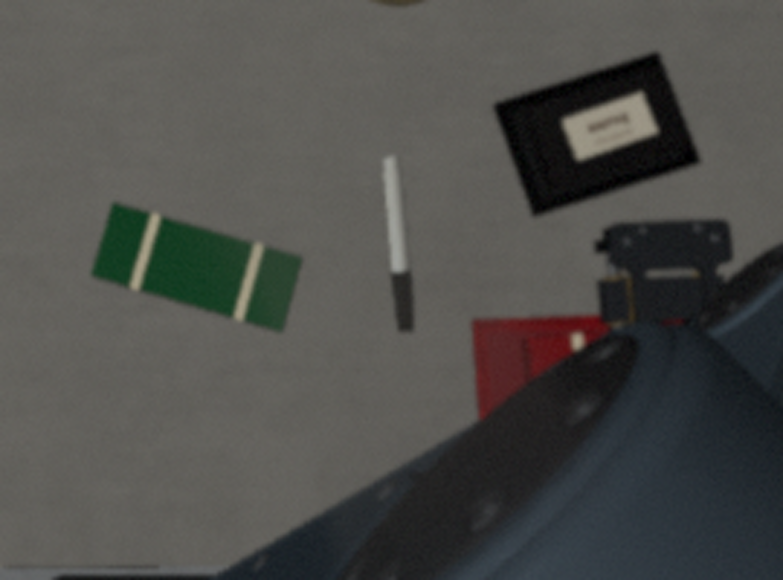

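Green is fully visible with corners at (113,203), (301,258), (283,331) and (93,275) in the crop, and red is held over its tray. Next I lower red.

Converted, 0.081 m / 0.75 = 0.108, 0.08 m / 0.75 = 0.1067.

Request:
jog_arm(moves=[[0,0,0.04,0,0,0,0],[0,0,0.0667,0,0,0,0],[0,0,0.0867,0,0,0,0],[0,0,0.0973,0,0,0,0],[0,0,0.1013,0,0,0,0],[0,0,0.104,0,0,0,0],[0,0,0.1067,0,0,0,0],[0,0,0.108,0,0,0,0],[0,0,0.108,0,0,0,0]])

```text
time_s: 19.25
position: [0.4208, -0.3043, 0.0189]
tcp_rot: [[-0.024, 1.0, 0.0], [1.0, 0.024, -0.001], [-0.001, 0.0, -1.0]]
force: [-0.0, 0.2, -1.9]
opening: 0.664
grasp_force: 29.8
```

Run:
```python
from h import *
c=pickle.load(open("top5.pkl","rb"))
A=np.array([[113,203],[301,258],[283,331],[93,275]])/2.9+[260,200];print(rect(plane(c,A,.034)))
h=cv2.cvtColor(c["color"],cv2.COLOR_RGB2HSV).astype(int)
m=(h[...,0]>45)&(h[...,0]<95)&(h[...,1]>70);q=np.vstack([b.reshape(-1,2) for b in blobs(m,(270,240,390,335),20)[:3]]);print(rect(plane(c,q,.034)))
```

```text
[501.5  -9.   56.3 149.5 -16.8]
[502.5  -7.2  55.7 147.1 -16.9]
```

Converted, 0.002 m / 0.75 = 0.0027, 0.001 m / 0.75 = 0.0013.

Request:
jog_arm(moves=[[0,0,0.0013,0,0,0,0],[0,0,0.0027,0,0,0,0],[0,0,0.0027,0,0,0,0],[0,0,0.0027,0,0,0,0]])

```text
time_s: 19.65
position: [0.4208, -0.3044, 0.0179]
tcp_rot: [[-0.024, 1.0, 0.001], [1.0, 0.024, -0.001], [-0.001, 0.001, -1.0]]
force: [-0.2, 0.1, 8.9]
opening: 0.666
grasp_force: 29.8
```

Contact is felt, so I release and rise.

Converted, -0.08 m / 0.75 = -0.1067, -0.06 m / 0.75 = -0.08.

Request:
jog_arm(moves=[[0,0,0,0,0,0,1],[0,0,0,0,0,0,1],[0,0,0,0,0,0,1],[0,0,0,0,0,0,1],[0,0,0,0,0,0,1],[0,0,-0.0267,0,0,0,1],[0,0,-0.08,0,0,0,1],[0,0,-0.1067,0,0,0,1],[0,0,-0.1067,0,0,0,1],[0,0,-0.1067,0,0,0,1]])

```text
time_s: 20.65
position: [0.4206, -0.3041, 0.0966]
tcp_rot: [[-0.024, 1.0, 0.0], [1.0, 0.024, -0.0], [-0.0, 0.0, -1.0]]
force: [0.0, 1.1, -0.7]
opening: 1.005
grasp_force: 0.0
```

Run:
```python
from h import *
go(502,-8,90,-16.8)
```

```text
d [0.294  0.0884 0.0065] rot [ 0.   0.  18.2]
d [0.294  0.0884 0.0065] rot [  -0.     0.  -161.8]
pos [ 0.4206 -0.3041  0.0966] j [-48.  33. 104.  -0.  43. -50.] open 1.005 t 20.65
```

Converted, 0.294 m / 0.75 = 0.392, 0.0885 m / 0.75 = 0.118, 18.2 degrees / 180 = 0.1011.

Request:
jog_arm(moves=[[0.392,0.118,0,0,0,0.1011,1],[0.392,0.118,0,0,0,0.1011,1],[0.392,0.118,0,0,0,0.1011,1],[0.392,0.118,0,0,0,0.1011,1],[0.392,0.118,0,0,0,0.1011,1],[0.392,0.118,0,0,0,0.1011,1],[0.392,0.118,0,0,0,0.1011,1],[0.392,0.118,0,0,0,0.1011,1],[0.392,0.118,0,0,0,0.1011,1],[0.392,0.118,0,0,0,0.1011,1]])

```text
time_s: 21.65
position: [0.5015, -0.0091, 0.0958]
tcp_rot: [[0.291, 0.957, -0.002], [0.957, -0.291, 0.0], [-0.0, -0.002, -1.0]]
force: [0.0, -0.3, 0.2]
opening: 0.999
grasp_force: 0.0
```

Run:
```python
from h import *
from rig import capture
c=capture("top");pickle.dump(c,open("top6.pkl","wb"))
cv2.imwrite("pics/t6.png",cv2.resize(c["color"][200:400,260:530,::-1],None,fx=2.9,fy=2.9,interpolation=cv2.INTER_CUBIC))
go(502,-8,14,-16.8)
```

```text
d [0.0014 0.     0.082 ] rot [-0.1  0.  -0.2]
d [0.0014 0.     0.082 ] rot [0.000e+00 1.000e-01 1.798e+02]
pos [ 0.5017 -0.0094  0.096 ] j [-14.  32. 106.  -0.  42.   3.] open 1.0 t 21.7
```

View pics/t6.png

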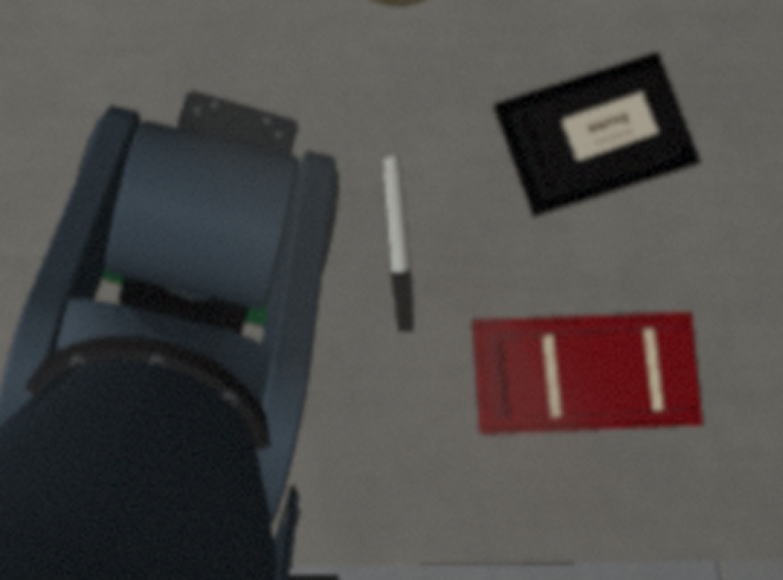

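Red is in its tray, lengthwise and inside the rim (ribbons at (552,375) and (653,368)). Green next.

Converted, 0.081 m / 0.75 = 0.108, 0.075 m / 0.75 = 0.1.

Request:
jog_arm(moves=[[0.0013,0,0.04,0,0,0,1],[0.0013,0,0.08,0,0,0,1],[0.0013,0,0.1,0,0,0,1],[0.0013,0,0.108,0,0,0,1],[0.0013,0,0.108,0,0,0,1],[0.0013,0,0.108,0,0,0,0],[0.0013,0,0.108,0,0,0,0],[0.0013,0,0.108,0,0,0,0],[0.0013,0,0.108,0,0,0,0],[0.0013,0,0.108,0,0,0,0],[0.0013,0,0.108,0,0,0,0],[0.0013,0,0.108,0,0,0,0]])

```text
time_s: 22.9
position: [0.5025, -0.0071, 0.016]
tcp_rot: [[0.29, 0.957, 0.0], [0.957, -0.29, -0.0], [0.0, 0.0, -1.0]]
force: [0.1, -0.3, 6.0]
opening: 0.664
grasp_force: 30.0
```

Request:
jog_arm(moves=[[0,0,-0.0267,0,0,0,0],[0,0,-0.0667,0,0,0,0],[0,0,-0.12,0,0,0,0],[0,0,-0.12,0,0,0,0],[0,0,-0.12,0,0,0,0]])

```text
time_s: 23.4
position: [0.5026, -0.0072, 0.1059]
tcp_rot: [[0.29, 0.957, 0.001], [0.957, -0.29, -0.0], [0.0, 0.001, -1.0]]
force: [-0.3, 0.3, -2.1]
opening: 0.661
grasp_force: 30.0
```

Run:
```python
from h import *
go(419,340.5,100,-12.4)
```

```text
d [ 0.3085 -0.1807  0.0057] rot [ 0.1 -0.  -4.4]
d [ 0.3085 -0.1807  0.0057] rot [-0.000e+00 -1.000e-01  1.756e+02]
pos [ 0.5026 -0.0072  0.1059] j [-14.  31. 106.  -0.  43.   3.] open 0.661 t 23.4
```

The manual's scale: shifts go in shares of 0.75 m and turns go in shares of 180 degrees. Converting my numbers, 0.3085 m / 0.75 = 0.4113, 0.302 m / 0.75 = 0.4027, -4.4 degrees / 180 = -0.0244.

Request:
jog_arm(moves=[[0.0227,-0.0133,0,0,0,-0.0028,0],[0.06,-0.0347,0,0,0,-0.0056,0],[0.1067,-0.0627,0,0,0,-0.0083,0],[0.1533,-0.0893,0,0,0,-0.0111,0],[0.2,-0.1173,0,0,0,-0.0139,0],[0.2467,-0.144,0,0,0,-0.0167,0],[0.2933,-0.172,0,0,0,-0.0194,0],[0.34,-0.1987,0,0,0,-0.0222,0],[0.38,-0.2227,0,0,0,-0.0244,0],[0.4027,-0.236,0.008,0,0,-0.0244,0],[0.4113,-0.2413,0.008,0,0,-0.0244,0],[0.4113,-0.2413,0.008,0,0,-0.0244,0],[0.4113,-0.2413,0.008,0,0,-0.0244,0],[0.4113,-0.2413,0.008,0,0,-0.0244,0]])

```text
time_s: 24.8
position: [0.4188, 0.3393, 0.0993]
tcp_rot: [[0.217, 0.976, -0.001], [0.976, -0.217, -0.001], [-0.001, -0.001, -1.0]]
force: [-0.5, 0.8, -2.1]
opening: 0.666
grasp_force: 30.0
```

Run:
```python
from h import *
go(419,340.5,20,-12.4)
```

```text
d [ 0.0013 -0.      0.0793] rot [-0.   0.  -0.1]
d [ 0.0013 -0.      0.0793] rot [1.000e-01 1.000e-01 1.799e+02]
pos [0.4188 0.3393 0.0993] j [ 27.  34. 101.  -0.  45.  40.] open 0.666 t 24.8
```

Converted, 0.079 m / 0.75 = 0.1053, 0.078 m / 0.75 = 0.104.

Request:
jog_arm(moves=[[0.0007,0,0.04,0,0,0,0],[0.0007,0,0.0667,0,0,0,0],[0.0007,0,0.0867,0,0,0,0],[0.0007,0,0.096,0,0,0,0],[0.0007,0,0.1,0,0,0,0],[0.0007,0,0.1027,0,0,0,0],[0.0007,0,0.104,0,0,0,0],[0.0007,0,0.1053,0,0,0,0],[0.0007,0,0.1053,0,0,0,0]])

```text
time_s: 25.7
position: [0.4189, 0.3412, 0.021]
tcp_rot: [[0.215, 0.977, 0.001], [0.977, -0.215, 0.0], [0.001, 0.001, -1.0]]
force: [-0.7, -0.3, -1.7]
opening: 0.667
grasp_force: 30.0
```

Converted, 0.002 m / 0.75 = 0.0027, 0.001 m / 0.75 = 0.0013.

Request:
jog_arm(moves=[[0,0,0.0013,0,0,0,0],[0,0,0.0027,0,0,0,0],[0,0,0.0027,0,0,0,0],[0,0,0.0027,0,0,0,0]])

```text
time_s: 26.1
position: [0.4189, 0.3413, 0.02]
tcp_rot: [[0.215, 0.977, 0.001], [0.977, -0.215, 0.001], [0.001, 0.001, -1.0]]
force: [-0.7, -0.4, 7.3]
opening: 0.665
grasp_force: 30.0
```

Converted, -0.25 m / 0.75 = -0.3333, -0.15 m / 0.75 = -0.2.

Request:
jog_arm(moves=[[0,0,0,0,0,0,1],[0,0,0,0,0,0,1],[0,0,0,0,0,0,1],[0,0,0,0,0,0,1],[0,0,0,0,0,0,1],[0,0,-0.0267,0,0,0,1],[0,0,-0.08,0,0,0,1],[0,0,-0.1333,0,0,0,1],[0,0,-0.2,0,0,0,1],[-0.3333,0.16,-0.2,0,0,0,1],[-0.3333,0.16,-0.2,0,0,0,1],[-0.3333,0.16,-0.2,0,0,0,1],[-0.3333,0.16,-0.2,0,0,0,1],[-0.3333,0.16,-0.2,0,0,0,1],[-0.3333,0.16,-0.2,0,0,0,1],[-0.3333,0.16,-0.2,0,0,0,1],[-0.3333,0.16,-0.2,0,0,0,1]])

```text
time_s: 27.8
position: [0.4817, 0.0707, 0.1684]
tcp_rot: [[0.217, 0.976, -0.001], [0.976, -0.217, 0.001], [0.0, -0.001, -1.0]]
force: [0.2, 0.1, 0.7]
opening: 1.0
grasp_force: 0.0
```

Run:
```python
from rig import capture
import cv2,pickle
for n in("top","scene"):
    c=capture(n);cv2.imwrite(f"pics/{n}7.png",c["color"][:,:,::-1])
```

```text
(no output)
```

View pics/top7.png

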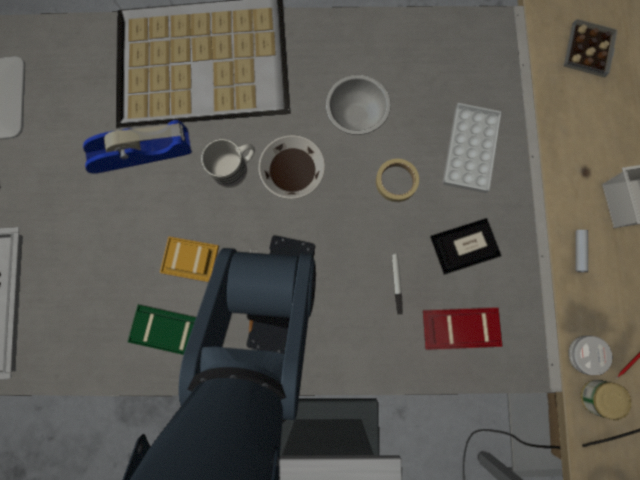

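View pics/scene7.png

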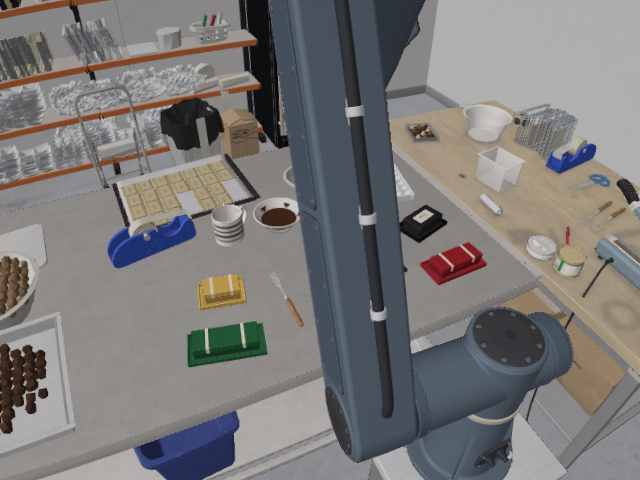

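All four cartons lie flat in their trays (gold at (221,290), green (227,341), black (424,220), red (454,261) in the scene view). The bowl has not moved and the gripper is clear, so I hand in.

```bash
python3 -c "
from rig import bot
print(bot.hand_in())"
```

```text
the job is handed in; nothing more can be done
None
```

The job is handed in at about 28 s of robot time: gold, black, red and green were set down in that order, each flat and lengthwise in its own tray, and the bowl was not moved.

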